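# Clamp the gold countersink in its bench chuck

## Task

The gold countersink stands loose in one of the two bench chucks. Turn the knurled sleeve of that chuck clockwise (seen from above) until it is fully tight, so that its three jaws grip the countersink's shank firmly, then let go. The worn black counterbore in the other chuck is going off to be reground: leave that chuck open and its cutter standing where it is, and do not disturb the things lying around.

Things in the scene. Friction and masses are not known exactly. Their poses are not given: they have to be found in the camera images.
- countersink: gold-coloured countersink cutter standing upright and loose in the bore of one of the two chucks: 12 mm steel shank 38 mm long, above it a gold head 20 mm in diameter and 15.5 mm high ending in a cone point. About 130 g. Origin: centre of the shank's lower end, z along the cutter; it rests on the bore floor, 36 mm above the table.
- counterbore: worn black counterbore cutter standing upright and loose in the other chuck's bore: same 12 mm shank, black head 18 mm in diameter with a flat face and an 8 mm pilot on top. 53.5 mm long, about 130 g. Origin: centre of the shank's lower end.
- chuck_a: bench chuck A, axis vertical, bolted down. Origin: centre of the underside, on the axis, at table height. Heights over the table: dark 90 x 90 mm base to 16 mm, fixed steel neck (44 mm across) to 32, silver knurled sleeve (50 mm across, the part to turn) 32 to 68, dark core with an 18 mm bore, floor at 36, inside it. Tip of the cutter in it at 89.5.
- chuck_a_top (a point): centre of the top rim of chuck A's sleeve, on the axis, 68 mm above the table. The sleeve can be gripped by its sides from above, straddling the cutter, which stands 21.5 mm above this point; nothing but the jaws and cutter rises within the sleeve.
- sleeve_a (a joint): angle (rad) of chuck A's sleeve: 0 open, grows clockwise seen from above, each jaw closing 1 mm per rad; starts at 0.2 to 1.0, hard stop at 3.1: more than one grasp. The jaws meet a 12 mm shank at 2.4 and press harder from there on, about 4 N a jaw at 2.8 and 10 N at the stop (fully tight). Takes 0.2 to 0.3 N m; stays where it is left.
- sleeve_a_mark (a point): red index line on the top rim of chuck A's sleeve, 21 mm from the axis, 68 mm above the table; it travels round with the sleeve.
- jaw_a1: jaw 1 of chuck A, steel, 5 mm wide. Origin: top edge of its gripping face, 72 mm above the table, 8.4 mm from the axis when open; x points outward. All three are driven by the sleeve.
- jaw_a2: jaw 2 of chuck A, steel, 5 mm wide. Origin: top edge of its gripping face, 72 mm above the table, 8.4 mm from the axis when open; x points outward. All three are driven by the sleeve.
- jaw_a3: jaw 3 of chuck A, steel, 5 mm wide. Origin: top edge of its gripping face, 72 mm above the table, 8.4 mm from the axis when open; x points outward. All three are driven by the sleeve.
- chuck_b: bench chuck B, axis vertical, bolted down. Origin: centre of the underside, on the axis, at table height. Heights over the table: dark 90 x 90 mm base to 16 mm, fixed steel neck (44 mm across) to 32, silver knurled sleeve (50 mm across, the part to turn) 32 to 68, dark core with an 18 mm bore, floor at 36, inside it. Tip of the cutter in it at 89.5.
- chuck_b_top (a point): centre of the top rim of chuck B's sleeve, on the axis, 68 mm above the table. The sleeve can be gripped by its sides from above, straddling the cutter, which stands 21.5 mm above this point; nothing but the jaws and cutter rises within the sleeve.
- sleeve_b (a joint): angle (rad) of chuck B's sleeve: 0 open, grows clockwise seen from above, each jaw closing 1 mm per rad; starts at 0.2 to 1.0, hard stop at 3.1: more than one grasp. The jaws meet a 12 mm shank at 2.4 and press harder from there on, about 4 N a jaw at 2.8 and 10 N at the stop (fully tight). Takes 0.2 to 0.3 N m; stays where it is left.
- sleeve_b_mark (a point): red index line on the top rim of chuck B's sleeve, 21 mm from the axis, 68 mm above the table; it travels round with the sleeve.
- jaw_b1: jaw 1 of chuck B, steel, 5 mm wide. Origin: top edge of its gripping face, 72 mm above the table, 8.4 mm from the axis when open; x points outward. All three are driven by the sleeve.
- jaw_b2: jaw 2 of chuck B, steel, 5 mm wide. Origin: top edge of its gripping face, 72 mm above the table, 8.4 mm from the axis when open; x points outward. All three are driven by the sleeve.
- jaw_b3: jaw 3 of chuck B, steel, 5 mm wide. Origin: top edge of its gripping face, 72 mm above the table, 8.4 mm from the axis when open; x points outward. All three are driven by the sleeve.
- vblock: steel V-block, 50 x 40 x 35 mm, between the chucks; loose, to be left alone. Origin: on its underside, near the middle.
- bit_stand: wooden block, 50 x 130 x 30 mm, with four drill bits standing up to 90 mm; loose, to be left alone. Origin: on its underside, near the middle.
- try_square: steel try square lying flat, blade 100 mm, stock 75 mm, 16 mm high; loose, to be left alone. Origin: on its underside, near the middle.
- micrometer: micrometer with a green frame lying flat, about 125 mm long, 16 mm high; loose, to be left alone. Origin: on its underside, near the middle.
- piston: aluminium engine piston standing on its crown, 80 mm in diameter, 62 mm high; loose, to be left alone. Origin: on its underside, near the middle.
- conrod: connecting rod lying flat, about 180 mm long, 22 mm high; loose, to be left alone. Origin: on its underside, near the middle.
- screwdriver: blue screwdriver lying down, 200 mm long; loose, to be left alone. Origin: on its underside, near the middle.
- spray_can: yellow spray can with a red cap, standing, 52 mm in diameter, 170 mm high; loose, to be left alone. Origin: on its underside, near the middle.

How it is judged:
By the outcome, as a careful person would: the job done as asked, in the order asked, and still so for the second after the job is handed in, with the robot touching nothing.
It also fails if it takes over 45 s, if anything falls off the work surface, if the arm or the gripper's body presses on something with over 40 N, if the wrist force passes 120 N, or if a joint passes its speed limit or range.

## Robot

A 6-joint arm with a two-finger parallel gripper is mounted at the origin on the work surface. World frame = base frame: x ahead of the robot, y to its left, z up, the work surface at z = 0. Lengths are in m, angles in degrees, forces in N, time in s.
With the tool pointing down it reaches from about 0.3 to 0.75 m from the base axis. Payload 8.5 kg.
Tool frame: the origin (TCP) lies midway between the tips of the shut fingers; the grasp point (between the pads) lies 19 mm behind it (env.tcp_to_grasp is the z of the grasp point in the tool frame, in m); z points along the fingers, y is the line along which they close (so a half turn about z gives the same grasp; the last joint's range is limited). The gripper opens to 85 mm and grips with 20 to 120 N. Pads are 22 mm wide; open, the fingers measure 114 mm over their backs; the gripper's body (76 mm by 85 mm) begins 54 mm behind the grasp point. The pads swing forward as they close: fully open they stand 13 mm farther back than shut.
Start: joints at [55.445, 21.807, 74.336, -0, 83.858, -12.336], TCP at [0.208, 0.509, 0.2] pointing down, gripper open.
Joint ranges: [-178.18, 178.18], [-50.72, 133.34], [12.68, 142.11], [-81.47, 261.47], [9.98, 163.14], [-165.26, 165.26]. Speed limits (degrees/s): [136.94, 136.94, 180, 180, 180, 180].

## Interface

Orientations are given as a 3x3 rotation matrix whose columns are the frame's x, y, z axes.
In Python, from rig import env, imaging, job, models gives the robot as it stands. The module is installed in compiled form; this text tells all that it offers.
- The arm moves only by the tool jog_arm, never from a script. Its argument "plan" is text: rows parted by semicolons, each of 7 numbers parted by spaces: the turn, a rotation vector about the tool's x, y, z in degrees, then the shift along the tool's x, y, z in cm, then the closure in counts, from 0 (fully open) to 255 (shut). In form: rx ry rz x y z claw; .... A call has 1 to 10 rows; each row shifts and turns the commanded pose from where the row before left it, along the tool's axes as they then stand; what a row does not reach is not made up. A row lasts 1/12 s, in which the tool goes at most 41.7 mm and 7.16 degrees, less where a joint would pass 70% of its speed; a pose out of reach is approached as far as the arm can. A call with a gripper value outside its range is refused whole. The fingers move at their own pace and stop on an object; "grip_force" is the grip in N (left out, the last holds). Time passes only in rows, so rows that do not move let the fingers close. It gives the time, the measured TCP pose, the force, the opening and the grip force at its end, in the units of the state.
- env.observe(): the state, without advancing time (a new reading comes with each control period).
- imaging.get_image(name): name is "side" or "top"; returns a dict with "pixels" (420x560x3 uint8, red, green, blue), "depth" (420x560 float32, m along the optical axis (not along the pixel's ray), 0 where there is no reading), "fov_y" (degrees; the focal length in pixels is half the picture's height over the tangent of half this angle, whatever the lens; pixels are square), "cx", "cy" (the principal point, pixels), "world_from_camera" (4x4, takes a point from camera to world coordinates). Camera axes: x right, y down, z forward; pixel columns grow to the right and rows downward; lengths in m; the calibration is good to about 2 mm. A picture is of the moment at which its call begins.
- job.close_job(): hands the job in; it is judged then, once.
Trained networks look in the newest picture that a camera, given by its name, has taken for a name from the list of things; names that differ only in an ending like _2 or _b are one class to them, and where a whole thing is asked for, a point or a joint stands for the part that bears it (a point fixed in the world has none). Each returns a list of dicts, best first, with "confidence" (0 to 1); they miss things now and then, are a little off and sometimes report something else, mostly with a low value. They report only what shows in the picture. A call takes as long as a camera call.
- models.outline_of(camera, query): "region" (420x560 bool, what is visible of it) and "bbox" ([centre column, centre row, width, height] in pixels, round what is visible of it).
- models.tip_of(camera, query): "at" ([column, row] in pixels: a listed point, or the origin of a listed thing).
The state is a dict: "time_s": time; "q": joint angles; "qvel": joint speeds; "joint_efforts": joint torques, N m; "position": TCP position; "tool_rot": TCP orientation; "ft_force": force on the tool from outside, world axes, zero at the start; "wrist_torque": the same for the moment, N m; "grip_width": finger opening in m; "gripper_force": force on a finger pad.
Only numpy, scipy, OpenCV 4.12 (cv2) and the standard library are available. Lean on these libraries where they do the work, as an engineer would, in place of code of your own. Each camera call takes 0.05 s, during which the arm holds its last target. There are 200 camera calls.

## Working session

There is one attempt and no reset: what is moved stays moved. The work goes in short steps, Python scripts to look and compute and a tool call to move; the robot and the scene stay as the last step left them, time stands still between calls to the robot, and variables do not carry over. Pictures are saved under pics/ and viewed, at most 10 in all, crops included, and the job is handed in when it is done.

Besides the shell and the picture viewer there is one more tool, called after "Request:" as name(argument=value, ...) on one line, values as JSON. jog_arm: Moves the arm, as the interface text tells. Its arguments: {"type":"object","properties":{"plan":{"type":"string"},"grip_force":{"type":"number"}},"required":["plan"]}

```bash
mkdir -p pics; cat > h.py <<'E'
import numpy as np, cv2
from rig import env, imaging, job, models
def proj(im,uv,z):
    "pixel -> world point on plane z"
    f=210/np.tan(np.radians(im["fov_y"])/2); T=im["world_from_camera"]
    d=T[:3,:3]@np.array([(uv[0]-im["cx"])/f,(uv[1]-im["cy"])/f,1]); o=T[:3,3]
    return o+d*(z-o[2])/d[2]
def save(im,n): cv2.imwrite("pics/"+n,im["pixels"][:,:,::-1])
E
python3 - <<'E'
from h import *
np.set_printoptions(precision=4,suppress=True)
ims={}
for c in("top","side"):
    ims[c]=im=imaging.get_image(c); save(im,c+"0.png")
    print(c,im["world_from_camera"][:3].tolist(),im["fov_y"])
for c in ims:
  for q,z in [("chuck_a_top",.068),("sleeve_a_mark",.068),("countersink",.036),("counterbore",.036)]:
    for r in models.tip_of(c,q)[:3]: print(c,q,r["confidence"],r["at"],proj(ims[c],r["at"],z))
  for q in ["countersink","counterbore","sleeve_a","spray_can","bit_stand","piston","vblock"]:
    for r in models.outline_of(c,q)[:2]: print(c,q,round(r["confidence"],2),r["bbox"],proj(ims[c],r["bbox"][:2],.08)[:2])
s=env.observe();print(s["position"],s["tool_rot"],s["q"],env.tcp_to_grasp,s["time_s"])
E
```

```text
top [[-0.023434174828533, -0.9974858052130474, 0.06687980149928552, 0.49853854127807434], [-0.9996988725113133, 0.0238682348365854, 0.005698391474324236, -0.0028800153465409623], [-0.007280367416194655, -0.06672612505056544, -0.9977447672055321, 1.319271573110834]] 44.995121626565215
side [[0.9929704509229235, -0.08286690806711831, 0.08451484568596145, 0.49998332573961957], [-0.11766782361762848, -0.6138622860448993, 0.7805942461079385, -0.9178108075049266], [-0.012804955252431884, -0.7850516985008857, -0.61929787970076, 0.8119964080657447]] 49.93249201793898
top chuck_a_top 0.59 [199.5, 227.2] [0.5522 0.2089 0.068 ]
top sleeve_a_mark 0.71 [196.5, 233.7] [0.5363 0.2166 0.068 ]
top countersink 0.51 [346.9, 247.0] [ 0.4947 -0.1572  0.036 ]
top counterbore 0.54 [197.9, 227.6] [0.5526 0.2184 0.036 ]
top countersink 0.54 [347.8, 245.9, 7.8, 6.9] [ 0.4975 -0.1542]
top sleeve_a 0.76 [198.8, 228.6, 22.7, 16.9] [0.5483 0.2087]
top sleeve_a 0.72 [348.7, 245.8, 23.6, 13.3] [ 0.4977 -0.1564]
top spray_can 0.78 [136.5, 181.8, 43.2, 27.0] [0.6673 0.3609]
top spray_can 0.21 [200.8, 228.2, 38.7, 34.
[... 797 characters left out ...]
0.0, 25.0] [ 0.5024 -0.1938]
side sleeve_a 0.74 [245.9, 264.9, 20.0, 22.1] [ 0.4949 -0.1906]
side sleeve_a 0.72 [259.0, 177.2, 16.7, 15.9] [0.5518 0.1557]
side spray_can 0.7 [291.9, 139.9, 17.9, 58.5] [0.6743 0.3544]
side spray_can 0.42 [364.4, 266.6, 48.2, 33.1] [ 0.7586 -0.2305]
side bit_stand 0.62 [346.9, 201.5, 31.1, 45.4] [0.7749 0.0096]
side piston 0.7 [291.9, 138.6, 17.4, 59.4] [0.6754 0.3628]
side piston 0.67 [248.9, 272.8, 41.9, 40.0] [ 0.5002 -0.2159]
side vblock 0.84 [263.7, 234.5, 20.8, 18.8] [ 0.5438 -0.0928]
[0.208  0.5091 0.2002] [[-0.9257  0.3782 -0.    ]
 [ 0.3782  0.9257 -0.    ]
 [ 0.     -0.     -1.    ]] [ 55.4451  21.8072  74.3361  -0.0001  83.8578 -12.3345] -0.0187 1.2
```

```bash
python3 - <<'E'
import cv2,numpy as np
t=cv2.imread("pics/top0.png");s=cv2.imread("pics/side0.png")
a=cv2.resize(t[205:285,307:387],None,fx=5,fy=5,interpolation=2)
b=cv2.resize(s[230:310,205:285],None,fx=5,fy=5,interpolation=2)
cv2.imwrite("pics/c1.png",np.hstack([a,b]))
E
```

```text
(no output)
```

View pics/top0.png

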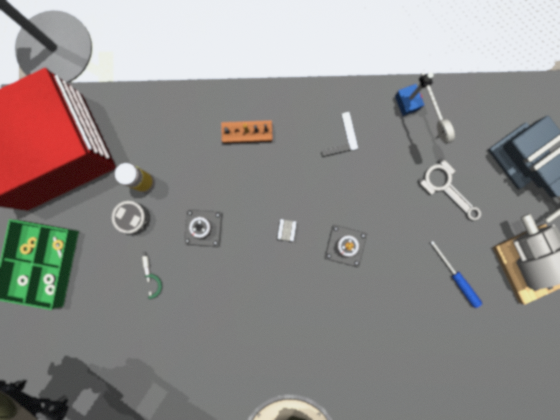

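View pics/side0.png

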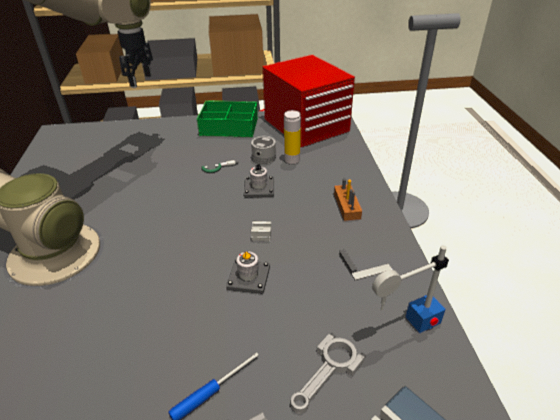

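View pics/c1.png

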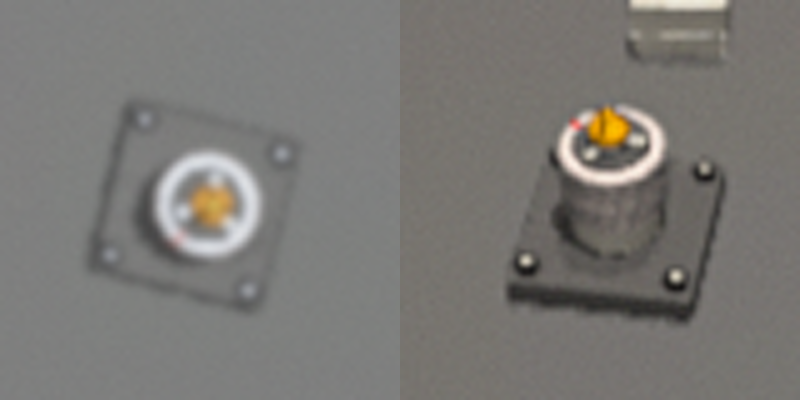

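Both pictures agree. The countersink (gold) stands in chuck B, with its ring centre at top (348.4, 245.8) and side (247.2, 259.4). The red mark is at top (342, 253). The black counterbore is in chuck A at top (199, 228), so I leave that one alone. Translating without turning puts joint 6 near -85°, which leaves room for the whole turn.

```bash
python3 - <<'E'
from h import *
np.set_printoptions(precision=4,suppress=True)
P=[]
for c,uv in [("top",(348.4,245.8)),("side",(247.2,259.4))]:
    im=imaging.get_image(c); p=proj(im,uv,.068); P.append(p); print(c,p)
    for q in("chuck_b_top","sleeve_b_mark"):
        for r in models.tip_of(c,q)[:3]: print(q,round(r["confidence"],2),r["at"],proj(im,r["at"],.068))
    # depth points of the sleeve rim
    f=210/np.tan(np.radians(im["fov_y"])/2);v,u=np.mgrid[:420,:560];d=im["depth"]
    X=np.stack([(u-im["cx"])/f*d,(v-im["cy"])/f*d,d],-1)@im["world_from_camera"][:3,:3].T+im["world_from_camera"][:3,3]
    m=(np.hypot(X[...,0]-p[0],X[...,1]-p[1])<.035)&(abs(X[...,2]-.068)<.004)&(d>0)
    q=X[m]; print(len(q),(q.min(0)+q.max(0))/2,q.max(0)-q.min(0))
s=env.observe(); R=s["tool_rot"]
for p in P: print((R.T@(np.array([p[0],p[1],.14])-s["position"])*100))
E
```

```text
top [ 0.4977 -0.1572  0.068 ]
chuck_b_top 0.98 [347.8, 241.9] [ 0.5073 -0.156   0.068 ]
sleeve_b_mark 0.73 [342.0, 252.1] [ 0.4826 -0.141   0.068 ]
232 [ 0.4973 -0.1548  0.068 ] [0.0492 0.0473 0.008 ]
side [ 0.4988 -0.1612  0.068 ]
chuck_b_top 0.63 [250.3, 256.1] [ 0.5067 -0.1512  0.068 ]
sleeve_b_mark 0.77 [241.9, 251.4] [ 0.4879 -0.1327  0.068 ]
sleeve_b_mark 0.73 [349.8, 202.9] [0.7857 0.0177 0.068 ]
201 [ 0.4973 -0.159   0.0679] [0.0497 0.0508 0.0077]
[-52.0171 -50.7284   6.0224]
[-52.2745 -51.0551   6.0225]
```

Request:
jog_arm(plan="0 0 0 -2.6 -2.53 0 0;0 0 0 -2.6 -2.53 0 0;0 0 0 -2.6 -2.53 0 0;0 0 0 -2.6 -2.53 0 0;0 0 0 -2.6 -2.53 0 0;0 0 0 -2.6 -2.53 0 0;0 0 0 -2.6 -2.53 0 0;0 0 0 -2.6 -2.53 0 0;0 0 0 -2.6 -2.53 0 0;0 0 0 -2.6 -2.53 0 0", grip_force=40)

```text
time_s: 2.33
position: [0.3533, 0.175, 0.2005]
tool_rot: [[-0.926, 0.378, 0.001], [0.378, 0.926, 0.0], [-0.001, 0.0, -1.0]]
ft_force: [1.0, 0.3, -0.7]
grip_width: 0.0853
gripper_force: 0.0
```

Request:
jog_arm(plan="0 0 0 -2.6 -2.53 0 0;0 0 0 -2.6 -2.53 0 0;0 0 0 -2.6 -2.53 0 0;0 0 0 -2.6 -2.53 0 0;0 0 0 -2.6 -2.53 0 0;0 0 0 -2.6 -2.53 0 0;0 0 0 -2.6 -2.53 0 0;0 0 0 -2.6 -2.53 0 0;0 0 0 -2.6 -2.53 2 0;0 0 0 -2.6 -2.53 2 0")

```text
time_s: 3.17
position: [0.499, -0.1581, 0.1605]
tool_rot: [[-0.926, 0.378, 0.003], [0.378, 0.926, -0.002], [-0.003, -0.0, -1.0]]
ft_force: [1.2, 0.5, 0.4]
grip_width: 0.0855
gripper_force: 0.0
```

```bash
python3 - <<'E'
from h import *
s=env.observe(); print(s["position"],s["q"],s["tool_rot"].T@(np.array([.4975,-.157,.032])-s["position"])*100)
im=imaging.get_image("side")
a=cv2.resize(im["pixels"][180:320,160:340,::-1],None,fx=4,fy=4,interpolation=2); cv2.imwrite("pics/s1.png",a)
E
```

```text
[ 0.49897018 -0.15811432  0.16048478] [-3.05555409e+01  2.09892843e+01  8.25887780e+01  1.04028957e-03
  7.62506347e+01 -9.83204614e+01] [ 0.21629424  0.05284724 12.84787309]
```

View pics/s1.png

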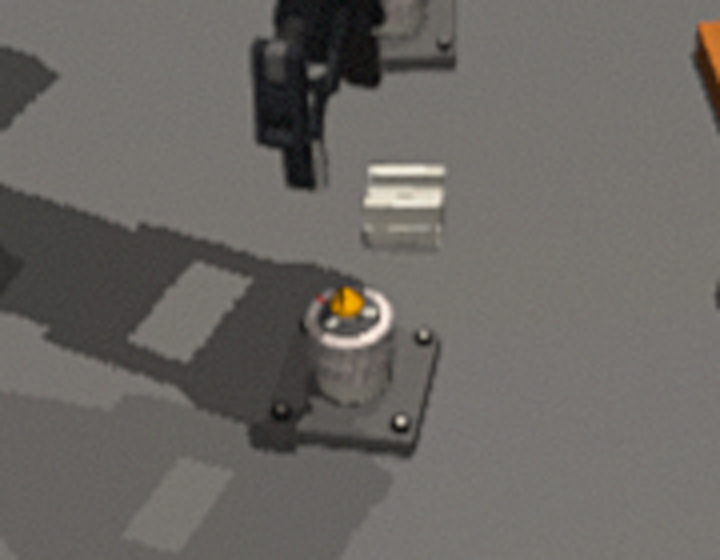

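```bash
python3 - <<'E'
from h import *
s=env.observe(); R=s["tool_rot"]; im=imaging.get_image("side"); T=np.linalg.inv(im["world_from_camera"]); f=210/np.tan(np.radians(im["fov_y"])/2)
for y in(-.0425,-.057,.0425):
    p=s["position"]+R@[0,y,-.013]; c=T[:3,:3]@p+T[:3,3]; u=np.array([c[0],c[1]])/c[2]*f+[im["cx"],im["cy"]]; print(u,(u-[160,180])*4)
E
```

```text
[238.11359025 239.69886013] [312.454361  238.7954405]
[235.73907756 244.20502408] [302.95631023 256.82009633]
[251.00868654 215.22755774] [364.03474617 140.91023097]
```

```bash
python3 - <<'E'
from h import *
np.set_printoptions(precision=3,suppress=True)
s=env.observe(); R=s["tool_rot"]; print(s["position"],s["time_s"])
for c in("side","top"):
    im=imaging.get_image(c)
    f=210/np.tan(np.radians(im["fov_y"])/2);v,u=np.mgrid[:420,:560];d=im["depth"]
    X=np.stack([(u-im["cx"])/f*d,(v-im["cy"])/f*d,d],-1)@im["world_from_camera"][:3,:3].T+im["world_from_camera"][:3,3]
    L=(X-s["position"])@R
    m=(d>0)&(np.hypot(L[...,0],L[...,1])<.09)&(X[...,2]>.11)&(X[...,2]<.4)
    q=L[m];pix=np.c_[u[m],v[m]]
    for lo in np.arange(-.2,.04,.01):
        k=(q[:,2]>lo)&(q[:,2]<=lo+.01)
        if k.sum(): print(c,round(lo,2),k.sum(),"tool min",q[k].min(0),"max",q[k].max(0),pix[k].mean(0))
    if c=="side": cv2.imwrite("pics/s2.png",cv2.resize(im["pixels"][180:320,160:340,::-1],None,fx=4,fy=4,interpolation=2))
E
```

```text
[ 0.498 -0.16   0.157] 3.2667
side -0.2 165 tool min [-0.038 -0.041 -0.2  ] max [ 0.033  0.001 -0.19 ] [238.6   163.273]
side -0.19 170 tool min [-0.038 -0.04  -0.19 ] max [ 0.03   0.002 -0.18 ] [238.853 167.829]
side -0.18 165 tool min [-0.038 -0.041 -0.18 ] max [ 0.032  0.011 -0.17 ] [240.242 171.873]
side -0.17 149 tool min [-0.038 -0.041 -0.17 ] max [ 0.03   0.008 -0.16 ] [240.255 176.208]
side -0.16 60 tool min [-0.027 -0.042 -0.16 ] max [ 0.016 -0.022 -0.15 ] [234.917 182.033]
side -0.15 170 tool min [-0.014 -0.072 -0.15 ] max [ 0.011 -0.01  -0.14 ] [232.271 190.971]
side -0.14 159 tool min [-0.02  -0.074 -0.14 ] max [ 0.019  0.02  -0.13 ] [237.403 192.082]
side -0.13 123 tool min [-0.021 -0.075 -0.13 ] max [ 0.019  0.028 -0.12 ] [237.008 197.073]
side -0.12 104 tool min [-0.019 -0.076 -0.12 ] max [ 0.012  0.066 -0.11 ] [237.663 201.019]
side -0.11 109 tool min [-0.018 -0.077 -0.11 ] max [ 0.012  0.068 -0.1  ] [239.    202.339]
side -0.1 127 tool min [-0.014 -0.077 -0.1  ] max [ 0.01   0.072 -0.09 ] [236.921 207.567]
side -0.09 38 tool min [-0.014 -0.072 -0.09 ] max [ 0.005  0.
[... 407 characters left out ...]
ool min [ 0.037  0.002 -0.17 ] max [ 0.039  0.013 -0.168] [355.667 261.667]
top -0.16 19 tool min [-0.01   0.061 -0.156] max [ 0.012  0.067 -0.15 ] [334.053 234.   ]
top -0.15 43 tool min [-0.012  0.06  -0.15 ] max [ 0.015  0.07  -0.14 ] [332.698 233.837]
top -0.14 14 tool min [-0.009  0.067 -0.14 ] max [ 0.013  0.072 -0.131] [330.143 233.5  ]
top -0.13 12 tool min [-0.009  0.068 -0.127] max [ 0.013  0.073 -0.121] [328.833 234.167]
top -0.12 10 tool min [-0.009  0.069 -0.12 ] max [ 0.013  0.074 -0.11 ] [328.3 233.1]
top -0.11 13 tool min [-0.009  0.064 -0.109] max [ 0.013  0.076 -0.1  ] [327.538 233.308]
top -0.1 12 tool min [-0.005  0.054 -0.1  ] max [ 0.014  0.076 -0.091] [328.667 237.   ]
```

View pics/s2.png

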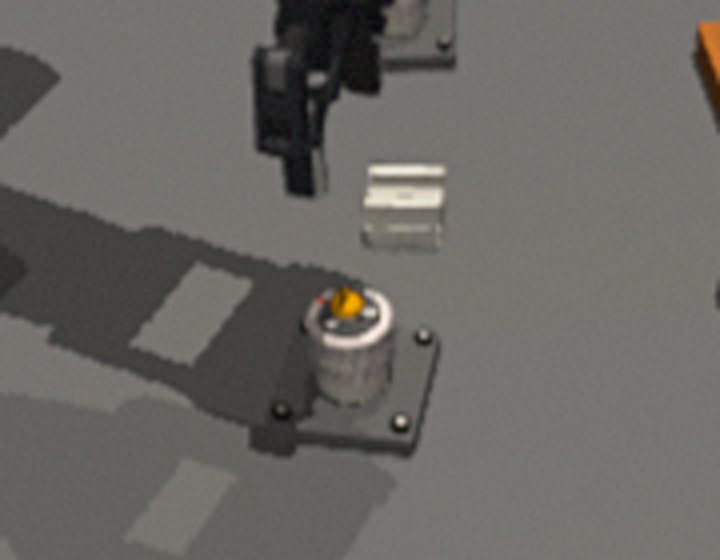

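The depth data puts the open fingertips about 30 mm higher than the reported TCP implies, while xy looks consistent. I'll go down in stages and check.

Request:
jog_arm(plan="0 0 0 0 0 2 0;0 0 0 0 0 2 0;0 0 0 0 0 2 0;0 0 0 0 0 2 0;0 0 0 0 0 1 0;0 0 0 0 0 0.5 0;0 0 0 0 0 0.5 0;0 0 0 0 0 0 0;0 0 0 0 0 0 0")

```text
time_s: 4.12
position: [0.4984, -0.1558, 0.0611]
tool_rot: [[-0.926, 0.378, 0.001], [0.378, 0.926, -0.001], [-0.001, -0.0, -1.0]]
ft_force: [-0.1, 0.3, 0.2]
grip_width: 0.0854
gripper_force: 0.0
```

```bash
cat >> h.py <<'E'
def cloud(im):
    f=210/np.tan(np.radians(im["fov_y"])/2);v,u=np.mgrid[:420,:560];d=im["depth"]
    return np.stack([(u-im["cx"])/f*d,(v-im["cy"])/f*d,d],-1)@im["world_from_camera"][:3,:3].T+im["world_from_camera"][:3,3]
E
python3 - <<'E'
from h import *
np.set_printoptions(precision=3,suppress=True)
s=env.observe(); R=s["tool_rot"]; print(s["position"],s["q"],s["ft_force"],R.T@(np.array([.4975,-.157,.032])-s["position"])*100)
im=imaging.get_image("side");X=cloud(im);L=(X-s["position"])@R
# near finger: outboard of sleeve
m=(im["depth"]>0)&(abs(L[...,0])<.016)&(L[...,1]<-.035)&(L[...,1]>-.065)&(X[...,2]>.03)
q=np.c_[L[m],X[m][:,2]]
for lo in np.arange(.03,.16,.01):
    k=(q[:,3]>lo)&(q[:,3]<=lo+.01)
    if k.sum(): print(round(lo,2),k.sum(),q[k].min(0),q[k].max(0))
cv2.imwrite("pics/s3.png",cv2.resize(im["pixels"][180:320,160:340,::-1],None,fx=4,fy=4,interpolation=2))
E
```

```text
[ 0.498 -0.156  0.061] [-30.363  27.513  90.744   0.001  61.664 -98.172] [-0.054  0.281  0.229] [ 0.037 -0.146  2.906]
0.1 8 [-0.011 -0.054 -0.049  0.104] [ 0.011 -0.044 -0.043  0.11 ]
0.11 29 [-0.012 -0.058 -0.059  0.111] [ 0.006 -0.044 -0.05   0.12 ]
0.12 33 [-0.012 -0.059 -0.069  0.121] [ 0.007 -0.049 -0.059  0.13 ]
0.13 21 [-0.013 -0.059 -0.078  0.13 ] [ 0.005 -0.046 -0.069  0.139]
0.14 6 [-0.014 -0.058 -0.088  0.14 ] [-0.011 -0.045 -0.079  0.149]
0.15 31 [-0.014 -0.065 -0.099  0.15 ] [ 0.009 -0.038 -0.089  0.16 ]
```

View pics/s3.png

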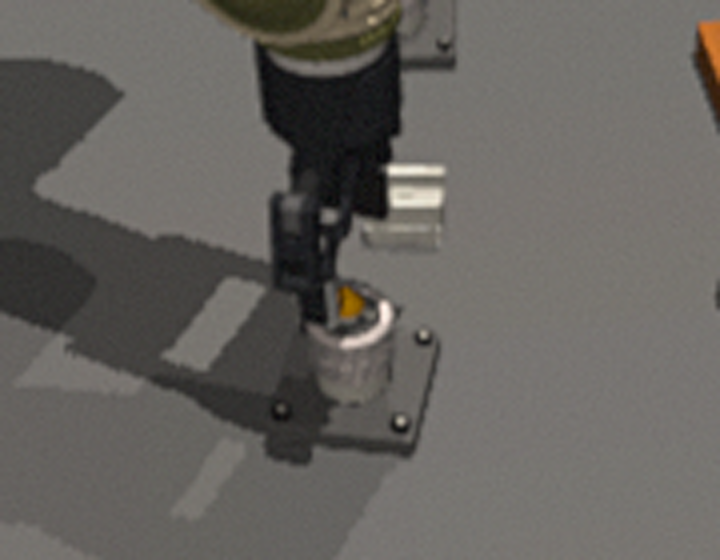

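Request:
jog_arm(plan="0 0 0 0 -0.1 1 0;0 0 0 0 0 1 0;0 0 0 0 0 1 0;0 0 0 0 0 0 0;0 0 0 0 0 0 0")

```text
time_s: 4.58
position: [0.4978, -0.1569, 0.0307]
tool_rot: [[-0.926, 0.378, 0.0], [0.378, 0.926, -0.0], [-0.0, -0.0, -1.0]]
ft_force: [0.6, 0.7, -0.0]
grip_width: 0.0853
gripper_force: 0.0
```

```bash
cat >> h.py <<'E'
def tips(n):
    np.set_printoptions(precision=3,suppress=True)
    s=env.observe(); R=s["tool_rot"]; print(s["position"],s["q"],s["ft_force"],R.T@(np.array([.4975,-.157,.032])-s["position"])*100)
    im=imaging.get_image("side");X=cloud(im);L=(X-s["position"])@R
    m=(im["depth"]>0)&(abs(L[...,0])<.016)&(L[...,1]<-.03)&(L[...,1]>-.065)&(X[...,2]>.025)
    q=np.c_[L[m],X[m][:,2]]
    for lo in np.arange(.02,.12,.01):
        k=(q[:,3]>lo)&(q[:,3]<=lo+.01)
        if k.sum(): print(round(lo,2),k.sum(),q[k].min(0),q[k].max(0))
    cv2.imwrite("pics/"+n,cv2.resize(im["pixels"][180:320,160:340,::-1],None,fx=4,fy=4,interpolation=2))
E
python3 -c "from h import *;tips('s4.png')"
```

```text
[ 0.498 -0.157  0.031] [-30.506  30.007  92.633  -0.     57.345 -98.289] [ 0.559  0.665 -0.047] [ 0.023 -0.019 -0.133]
0.07 9 [-0.012 -0.053 -0.049  0.075] [ 0.01  -0.049 -0.044  0.08 ]
0.08 26 [-0.012 -0.059 -0.059  0.08 ] [ 0.007 -0.046 -0.05   0.09 ]
0.09 29 [-0.012 -0.06  -0.069  0.091] [ 0.006 -0.044 -0.06   0.1  ]
0.1 21 [-0.012 -0.06  -0.077  0.1  ] [ 0.005 -0.043 -0.069  0.108]
0.11 6 [-0.013 -0.056 -0.089  0.114] [-0.009 -0.044 -0.084  0.12 ]
```

Camera depth now shows the tip at 75 mm with the TCP reported at 31 mm, so the offset is constant. I'll go another 30 mm down and close.

Request:
jog_arm(plan="0 0 0 0 0 1 0;0 0 0 0 0 1 0;0 0 0 0 0 0.5 0;0 0 0 0 0 0.5 0;0 0 0 0 0 0 0;0 0 0 0 0 0 0")

```text
time_s: 5.13
position: [0.4976, -0.1568, -0.0001]
tool_rot: [[-0.926, 0.378, -0.001], [0.378, 0.926, 0.0], [0.001, 0.0, -1.0]]
ft_force: [-0.1, -1.5, 0.1]
grip_width: 0.0855
gripper_force: 0.0
```

```bash
python3 -c "from h import *;tips('s5.png')"
```

```text
[ 0.498 -0.157 -0.   ] [-30.507  32.724  94.288  -0.     53.025 -98.286] [-0.129 -1.466  0.094] [-0.    -0.022 -3.207]
0.04 6 [-0.011 -0.053 -0.05   0.042] [ 0.001 -0.047 -0.042  0.05 ]
0.05 24 [-0.013 -0.058 -0.06   0.05 ] [ 0.006 -0.046 -0.05   0.059]
0.06 33 [-0.012 -0.06  -0.07   0.06 ] [ 0.007 -0.045 -0.06   0.07 ]
0.07 14 [-0.012 -0.06  -0.08   0.07 ] [-0.    -0.045 -0.07   0.08 ]
0.08 7 [-0.013 -0.059 -0.09   0.084] [-0.01  -0.042 -0.084  0.09 ]
0.09 30 [-0.014 -0.065 -0.1    0.09 ] [ 0.009 -0.039 -0.09   0.1  ]
0.1 22 [-0.015 -0.065 -0.11   0.1  ] [ 0.007 -0.038 -0.101  0.11 ]
0.11 18 [-0.016 -0.063 -0.12   0.11 ] [ 0.001 -0.03  -0.11   0.12 ]
```

View pics/s5.png

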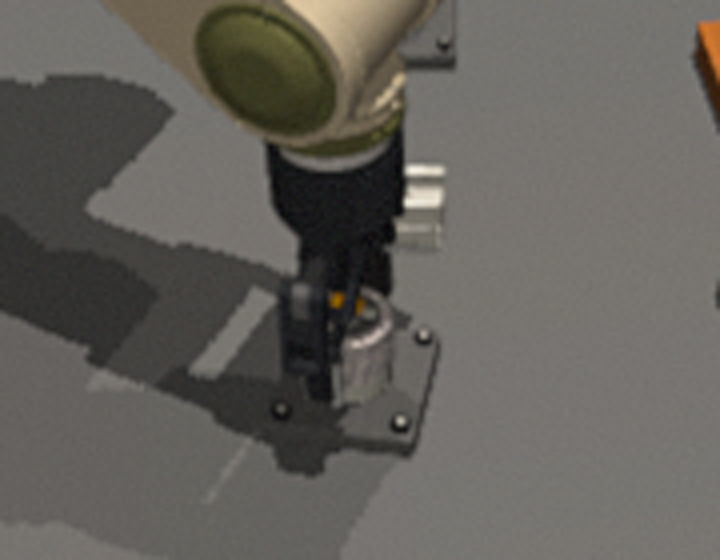

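The near finger stands beside the sleeve, with its tip at crop (320, 400), level with the lower sleeve and clear of the base. The gold head is free between the fingers. Closing now.

Request:
jog_arm(plan="0 0 0 0 0 0 255;0 0 0 0 0 0 255;0 0 0 0 0 0 255;0 0 0 0 0 0 255;0 0 0 0 0 0 255;0 0 0 0 0 0 255;0 0 0 0 0 0 255;0 0 0 0 0 0 255", grip_force=45)

```text
time_s: 5.85
position: [0.4981, -0.1561, 0.0008]
tool_rot: [[-0.926, 0.379, 0.001], [0.379, 0.926, 0.001], [-0.001, 0.001, -1.0]]
ft_force: [0.8, 5.7, 4.8]
grip_width: 0.0493
gripper_force: 47.3
```

Request:
jog_arm(plan="0 0 3 0 0 0 255;0 0 5 0 0 0 255;0 0 6 0 0 0 255;0 0 6 0 0 0 255;0 0 6 0 0 0 255;0 0 6 0 0 0 255;0 0 5 0 0 0 255;0 0 3 0 0 0 255;0 0 0 0 0 0 255")

```text
time_s: 6.6
position: [0.4977, -0.1565, 0.0008]
tool_rot: [[-0.463, 0.886, 0.001], [0.886, 0.463, 0.0], [-0.0, 0.001, -1.0]]
ft_force: [-1.8, 2.7, 5.8]
grip_width: 0.0493
gripper_force: 47.3
```

```bash
python3 - <<'E'
from h import *
s=env.observe();print(s["q"],s["wrist_torque"],s["ft_force"],s["position"])
for c in("side","top"):
    im=imaging.get_image(c); save(im,c+"_t1.png")
    for r in models.tip_of(c,"sleeve_b_mark")[:3]:
        p=proj(im,r["at"],.068); d=p[:2]-[.4975,-.157]; print(c,r["confidence"],r["at"],p,np.degrees(np.arctan2(d[1],d[0])),np.hypot(*d))
E
```

```text
[-3.04900524e+01  3.26250331e+01  9.42823403e+01  3.63951799e-02
  5.30692938e+01 -5.81124414e+01] [ 0.43149288  0.04916414 -0.19523388] [-1.82552199  2.74488532  5.84896396] [ 0.49773565 -0.15654663  0.00083169]
side 0.65 [246.5, 250.7] [ 0.49888029 -0.13168923  0.068     ] 86.87853495954934 0.025348379348168998
side 0.24 [244.9, 267.5] [ 0.49211206 -0.18662914  0.068     ] -100.30638090548102 0.030115041988477167
```

The sleeve follows: the mark went from about 130° to about 87°, with 0.2 N m at the wrist. I'll keep turning.

Request:
jog_arm(plan="0 0 4 0 0 0 255;0 0 6 0 0 0 255;0 0 6 0 0 0 255;0 0 6 0 0 0 255;0 0 6 0 0 0 255;0 0 6 0 0 0 255;0 0 6 0 0 0 255;0 0 6 0 0 0 255;0 0 4 0 0 0 255;0 0 0 0 0 0 255")

```text
time_s: 7.63
position: [0.497, -0.1566, 0.0008]
tool_rot: [[0.382, 0.924, -0.001], [0.924, -0.382, 0.0], [-0.0, -0.001, -1.0]]
ft_force: [-5.8, 1.0, 8.1]
grip_width: 0.0493
gripper_force: 47.5
```

```bash
python3 -c "
from h import *
s=env.observe();print(s['q'],s['wrist_torque'],s['ft_force'])"
```

```text
[-3.05114447e+01  3.26050307e+01  9.43305887e+01 -2.15441882e-02
  5.31129276e+01 -8.06080472e+00] [ 0.04622524  0.49291843 -0.16698626] [-5.83558825  0.97013156  8.07621637]
```

Request:
jog_arm(plan="0 0 3 0 0 0 255;0 0 4 0 0 0 255;0 0 4 0 0 0 255;0 0 4 0 0 0 255;0 0 4 0 0 0 255;0 0 4 0 0 0 255;0 0 2 0 0 0 255;0 0 0 0 0 0 255")

```text
time_s: 8.3
position: [0.4967, -0.1564, 0.0008]
tool_rot: [[0.735, 0.678, -0.002], [0.678, -0.735, 0.0], [-0.001, -0.001, -1.0]]
ft_force: [-7.2, 2.0, 7.8]
grip_width: 0.0494
gripper_force: 47.6
```

```bash
python3 -c "
from h import *
s=env.observe();print(s['q'],s['wrist_torque'],s['ft_force'],s['time_s'])"
```

```text
[-3.05055286e+01  3.25959896e+01  9.43514559e+01 -3.40607019e-02
  5.31389069e+01  1.68316526e+01] [ 0.00098713  0.71727238 -0.18675862] [-7.24167231  1.96337598  7.80389148] 8.3
```

Request:
jog_arm(plan="0 0 3 0 0 0 255;0 0 4 0 0 0 255;0 0 4 0 0 0 255;0 0 4 0 0 0 255;0 0 0 0 0 0 255;0 0 0 0 0 0 255")

```text
time_s: 8.8
position: [0.4965, -0.1562, 0.0008]
tool_rot: [[0.885, 0.466, -0.002], [0.466, -0.885, 0.001], [-0.001, -0.002, -1.0]]
ft_force: [-8.2, 3.3, 8.7]
grip_width: 0.0493
gripper_force: 47.7
```

```bash
cat > st.py <<'E'
from h import *
s=env.observe();print(s['q'],s['wrist_torque'],s['ft_force'],s['time_s'])
for c in("side","top"):
    im=imaging.get_image(c)
    for r in models.tip_of(c,"sleeve_b_mark")[:2]:
        p=proj(im,r["at"],.068); d=p[:2]-[.4975,-.157]; print(c,r["confidence"],r["at"],np.degrees(np.arctan2(d[1],d[0])),np.hypot(*d))
E
python3 st.py
```

```text
[-3.04988739e+01  3.25904955e+01  9.43652750e+01 -2.33037287e-02
  5.31575186e+01  3.17459062e+01] [ 0.04872629  0.85839908 -0.1722576 ] [-8.22538566  3.26542231  8.74949372] 8.8
side 0.47 [255.0, 253.5] 32.245122224984016 0.0245877930386782
```

```bash
python3 - <<'E'
from h import *
a=[cv2.resize(imaging.get_image(c)["pixels"][v:v+50,u:u+50,::-1],None,fx=8,fy=8,interpolation=2) for c,u,v in(("side",222,235),("top",322,220))]
cv2.imwrite("pics/c2.png",np.hstack(a))
E
```

```text
(no output)
```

View pics/c2.png

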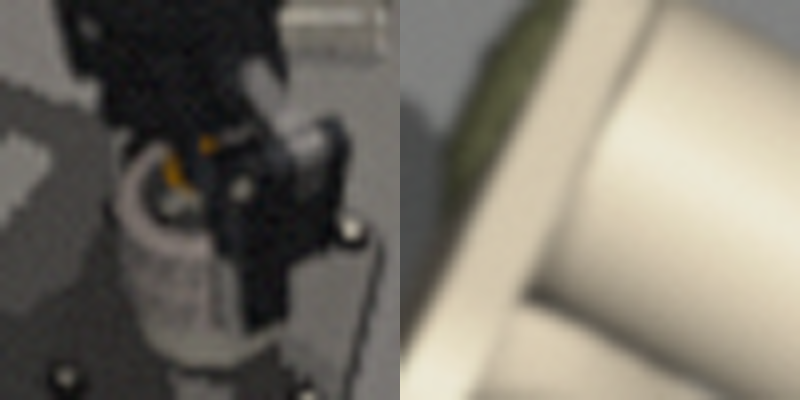

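The red mark is hidden behind the right finger, about where it should be at 0°, so the network's guess is unreliable here. I'll carry on until the torque rises.

Request:
jog_arm(plan="0 0 3 0 0 0 255;0 0 4 0 0 0 255;0 0 3 0 0 0 255;0 0 0 0 0 0 255;0 0 0 0 0 0 255")

```text
time_s: 9.52
position: [0.4965, -0.1561, 0.0008]
tool_rot: [[0.952, 0.305, -0.002], [0.305, -0.952, 0.001], [-0.002, -0.001, -1.0]]
ft_force: [-7.0, 4.7, 10.0]
grip_width: 0.0494
gripper_force: 47.7
```

```bash
sed -i '3,$d' st.py; python3 st.py
```

```text
[-3.04928956e+01  3.25870633e+01  9.43688531e+01 -1.97673513e-02
  5.31695015e+01  4.17413892e+01] [ 0.11799802  0.90938663 -0.13772559] [-7.04132751  4.65662902 10.02615351] 9.5167
```

Request:
jog_arm(plan="0 0 3 0 0 0 255;0 0 4 0 0 0 255;0 0 3 0 0 0 255;0 0 0 0 0 0 255;0 0 0 0 0 0 255")

```text
time_s: 9.93
position: [0.4964, -0.1559, 0.0008]
tool_rot: [[0.991, 0.135, -0.002], [0.135, -0.991, 0.001], [-0.002, -0.001, -1.0]]
ft_force: [-6.9, 6.2, 9.5]
grip_width: 0.0494
gripper_force: 47.8
```

```bash
python3 st.py
```

```text
[-3.04852528e+01  3.25851987e+01  9.43766197e+01 -9.76452914e-03
  5.31819209e+01  5.17390833e+01] [ 0.26588358  0.95686867 -0.17157302] [-6.9380439   6.19399859  9.54438038] 9.9333
```

Request:
jog_arm(plan="0 0 3 0 0 0 255;0 0 4 0 0 0 255;0 0 3 0 0 0 255;0 0 0 0 0 0 255;0 0 0 0 0 0 255")

```text
time_s: 10.35
position: [0.4976, -0.1558, 0.0006]
tool_rot: [[0.999, -0.038, -0.0], [-0.038, -0.999, 0.001], [-0.0, -0.001, -1.0]]
ft_force: [-0.4, 6.7, 4.8]
grip_width: 0.0489
gripper_force: 51.7
```

```bash
python3 st.py
```

```text
[-3.04444512e+01  3.26326351e+01  9.43126026e+01  7.08934727e-02
  5.30914465e+01  6.17166379e+01] [0.76331471 0.03959634 0.00439311] [-0.40299921  6.74321088  4.7761981 ] 10.35
```

Request:
jog_arm(plan="0 0 3 0 0 0 255;0 0 4 0 0 0 255;0 0 3 0 0 0 255;0 0 0 0 0 0 255;0 0 0 0 0 0 255")

```text
time_s: 10.77
position: [0.4971, -0.1558, 0.0005]
tool_rot: [[0.977, -0.211, -0.001], [-0.211, -0.977, 0.001], [-0.001, -0.001, -1.0]]
ft_force: [-2.9, 5.1, 4.3]
grip_width: 0.0489
gripper_force: 48.1
```

```bash
python3 st.py
```

```text
[-3.04569207e+01  3.26363227e+01  9.43438183e+01  4.34565952e-02
  5.31175056e+01  7.17176341e+01] [ 0.62694979  0.32205153 -0.02492514] [-2.88039225  5.08833792  4.3402378 ] 10.7667
```

Something slipped at about 155°. I'll open, lift and look at the mark.

Request:
jog_arm(plan="0 0 0 0 0 0 0;0 0 0 0 0 0 0;0 0 0 0 0 0 0;0 0 0 0 0 0 0;0 0 0 0 0 0 0;0 0 0 0 0 -1.5 0;0 0 0 0 0 -3 0;0 0 0 0 0 -4 0;0 0 0 0 0 -4 0;0 0 0 0 0 -2 0")

```text
time_s: 11.6
position: [0.4988, -0.1575, 0.1498]
tool_rot: [[0.977, -0.212, 0.005], [-0.212, -0.977, -0.003], [0.006, 0.002, -1.0]]
ft_force: [-0.1, -0.7, -0.5]
grip_width: 0.0852
gripper_force: 0.0
```

```bash
cat >> st.py <<'E'
import sys
im=imaging.get_image("side")
for q in("sleeve_b_mark","chuck_b_top"):
    for r in models.tip_of("side",q)[:2]: print(q,r["confidence"],r["at"])
cv2.imwrite("pics/"+sys.argv[1],cv2.resize(im["pixels"][230:290,217:277,::-1],None,fx=9,fy=9,interpolation=2))
E
python3 st.py c3.png
```

```text
[-3.05079185e+01  2.14640648e+01  8.37752139e+01  4.98725209e-04
  7.44066039e+01  7.17109293e+01] [ 0.00792072  0.02333289 -0.04282272] [-0.06396591 -0.72189117 -0.50671587] 11.6
sleeve_b_mark 0.63 [256.7, 256.5]
chuck_b_top 0.94 [248.1, 259.3]
chuck_b_top 0.16 [261.5, 190.4]
```

View pics/c3.png

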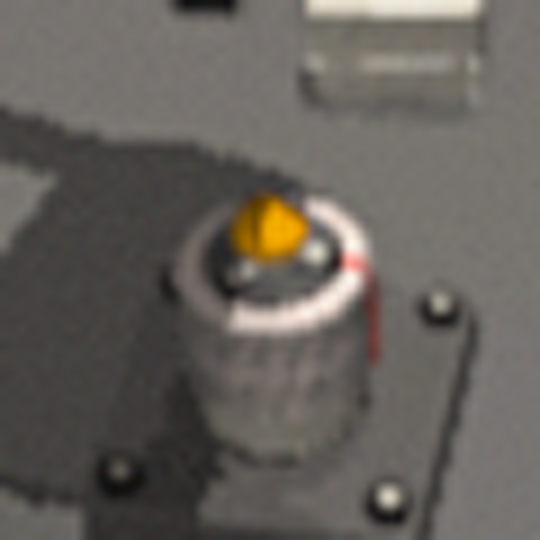

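The mark is now at crop (360, 265) against the ring centre at (272, 262), about -5° in the world. So the sleeve turned roughly 135–145°, probably to the stop. I'll regrip harder and turn more to prove it.

Request:
jog_arm(plan="0 0 0 0 0 3.5 0;0 0 0 0 0 3.5 0;0 0 0 0 0 3 0;0 0 0 0 0 2 0;0 0 0 0 0 1.5 0;0 0 0 0 0 1 0;0 0 0 0 0 0 0;0 0 0 0 0 0 0")

```text
time_s: 12.42
position: [0.4973, -0.1567, -0.0002]
tool_rot: [[0.977, -0.212, -0.001], [-0.212, -0.977, 0.001], [-0.001, -0.0, -1.0]]
ft_force: [-0.3, 0.4, 0.0]
grip_width: 0.0856
gripper_force: 0.0
```

Request:
jog_arm(plan="0 0 0 0 0 0 255;0 0 0 0 0 0 255;0 0 0 0 0 0 255;0 0 0 0 0 0 255;0 0 0 0 0 0 255;0 0 0 0 0 0 255;0 0 0 0 0 0 255;0 0 0 0 0 0 255;0 0 0 0 0 0 255", grip_force=90)

```text
time_s: 13.17
position: [0.4982, -0.156, 0.0015]
tool_rot: [[0.977, -0.212, 0.002], [-0.212, -0.977, 0.001], [0.002, -0.001, -1.0]]
ft_force: [0.8, 6.6, 8.5]
grip_width: 0.0486
gripper_force: 93.3
```

```bash
cat > st2.py <<'E'
from h import *
np.set_printoptions(precision=3,suppress=True)
s=env.observe();print(s['q'],s['wrist_torque'],s['ft_force'],s['joint_efforts'],s["position"],s['time_s'])
E
python3 st2.py
```

```text
[-30.448  32.557  94.255   0.122  53.106  71.721] [ 1.223 -0.074 -0.1  ] [0.816 6.605 8.488] [ -3.149 -42.075 -14.679  -1.293  -0.799  -0.104] [ 0.498 -0.156  0.002] 13.1667
```

Request:
jog_arm(plan="0 0 2 0 0 0 255;0 0 2 0 0 0 255;0 0 2 0 0 0 255;0 0 0 0 0 0 255")

```text
time_s: 13.5
position: [0.4979, -0.1561, 0.0015]
tool_rot: [[0.951, -0.308, 0.001], [-0.308, -0.951, -0.001], [0.001, 0.001, -1.0]]
ft_force: [-1.4, 5.5, 9.6]
grip_width: 0.0484
gripper_force: 93.6
```

```bash
python3 st2.py
```

```text
[-30.406  32.556  94.27   -0.042  53.116  77.572] [1.026 0.057 2.274] [-1.428  5.465  9.591] [ -5.42  -42.065 -15.008   0.379  -0.885   2.887] [ 0.498 -0.156  0.001] 13.5
```

Torque rose from about 0.1 to 2.3 N m within 6°, against 0.2–0.3 N m for turning, so the sleeve is at its hard stop. Releasing and lifting away.

Request:
jog_arm(plan="0 0 0 0 0 0 0;0 0 0 0 0 0 0;0 0 0 0 0 0 0;0 0 0 0 0 0 0;0 0 0 0 0 0 0;0 0 0 0 0 -1.5 0;0 0 0 0 0 -3 0;0 0 0 0 0 -4 0;0 0 0 0 0 -4 0;0 0 0 0 0 -3 0")

```text
time_s: 14.33
position: [0.4979, -0.1571, 0.1584]
tool_rot: [[0.95, -0.313, 0.002], [-0.313, -0.95, -0.001], [0.003, 0.001, -1.0]]
ft_force: [0.9, -0.5, -0.6]
grip_width: 0.0856
gripper_force: 0.0
```

Request:
jog_arm(plan="0 0 0 0 0 -1.5 0;0 0 0 0 0 0 0;0 0 0 0 0 0 0;0 0 0 0 0 0 0;0 0 0 0 0 0 0")

```text
time_s: 14.75
position: [0.497, -0.1566, 0.1687]
tool_rot: [[0.95, -0.313, -0.003], [-0.313, -0.95, 0.002], [-0.003, -0.001, -1.0]]
ft_force: [-0.8, 0.1, -0.4]
grip_width: 0.0855
gripper_force: 0.0
```

```bash
python3 st.py c4.png
```

```text
[-3.05170360e+01  2.04959343e+01  8.19022465e+01 -9.88630155e-04
  7.77761588e+01  7.77116534e+01] [ 0.03460033 -0.0138792   0.02149021] [-0.81041068  0.11157912 -0.43993316] 14.75
sleeve_b_mark 0.71 [260.4, 256.3]
sleeve_b_mark 0.34 [213.1, 166.4]
chuck_b_top 0.71 [249.5, 255.9]
```

View pics/c4.png

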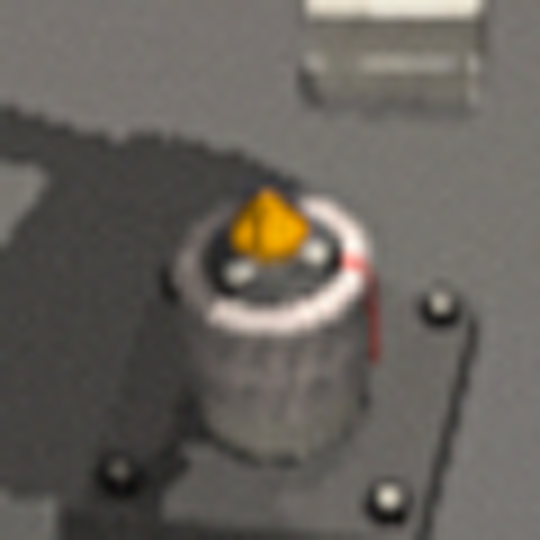

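The mark stayed at crop (360, 265) despite the hard twist, so the sleeve is at its stop. The countersink stands upright and centred. Handing in.

```bash
python3 -c "
from rig import job
print(job.close_job())"
```

```text
the job is handed in; nothing more can be done
None
```

Chuck B, which holds the gold countersink, is turned clockwise to its hard stop and released. I left chuck A and the loose items alone, and handed the job in at about 15 s without seeing a verdict.

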